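# Start a spin on the bench microcentrifuge

## Task

Start a spin on the microcentrifuge with your fingertips: first switch its power rocker on, then push the raised lid down without slamming it until its catch holds it shut, and only then press the green START key. Leave the red STOP key alone, and lift or disturb nothing else on the bench. Finish with the lid latched and your fingers clear.

Things in the scene. Friction and masses are not known exactly. Their poses are not given: they have to be found in the camera images.
- centrifuge: white benchtop microcentrifuge with lime trim, 250 wide (its y) x 320 deep (its x) x 151 high with the lid shut; heavy, does not move. Origin: on the bench under the middle of its footprint. Its +x points from the control panel, which faces the robot, to its back; +y points to its left end as the robot sees it (the rocker's end); z up
- panel (a point): middle of the control panel, a flat slope facing the robot and up: over the machine's x from -165 to -85 mm it rises from z = 85 to 127 mm (0.484 rad, 28 degrees from level). On its middle line from left to right: black power rocker (machine y = +88 mm), dark display (+33), green START key (-35), red STOP key (-92). A tool square to it points down and away from the robot
- power (a joint): power rocker, rad: 0 = off, 0.44 = on. Black V-shaped rocker, 34 long up the slope x 24 wide, pivot in the middle. Off: the upper wing (nearer the lid, white dot) stands up 0.44 rad from the panel and the lower wing is parallel to it, 11 mm above. Press the upper wing down until it is parallel to the panel: about 5 N, snaps over past 0.22 rad and stays
- power_on (a point): point to press on the upper face of the rocker's raised upper wing, 13 mm up the slope from the pivot along the wing; at first 5.5 mm (normal to the panel) above the height where the wing is level
- lid (a joint): opening of the lid, rad: 0 = shut, starts at 0.62 to 0.95, stop at 1.25. White lid 210 x 230 x 18 mm, round clear window, hinged at its back edge, lime pad at its front edge. It rests where it starts; pushed lower and let go, it springs up again unless latched. Pushing at the pad takes 1 to 5 N, near the end about 10 N: a ball catch snaps over at about 0.04 rad and holds it shut
- lid_pad (a point): middle of the lime push pad (30 x 70 mm) on the lid's outer face, 189 mm from the hinge axis along the lid and 11 mm outward of it; moves with the lid. With the lid shut it lies 151 mm above the bench at the machine's x = -54 mm; the front edge of the lid is 21 mm further out from the hinge
- lid_hinge (a point): middle of the lid's hinge axis, which runs along the machine's y at its x = +135 mm, 140 mm above the bench; does not move
- start (a joint): travel of the green START key, m: 0 = up, 0.005 = fully down. Sprung, square to the panel, needs about 5 N fully down; comes up again by itself
- start_top (a point): middle of the top face of the green START key (22 up the slope x 30 along y, standing 10 mm above the panel)
- stop (a joint): travel of the red STOP key, m, built like START; not to be pressed
- stop_top (a point): middle of the top face of the red STOP key (22 x 30, standing 10 mm above the panel)
- rack: bystander: blue tube rack 160 x 62 x 45 mm, origin under its middle, long side along its x
- tube_a: bystander: tube with orange cap, 34 mm wide, 114 long, standing in the rack; origin under its foot
- tube_b: bystander: tube with blue cap, 34 mm wide, 114 long, standing in the rack; origin under its foot
- bottle: bystander: amber bottle, 70 mm wide, 145 high, origin under its middle
- beaker: bystander: white beaker, 80 mm wide, 95 high, origin under its middle
- tipbox: bystander: pipette tip box with lime lid, 122 x 84 x 62 mm, origin under its middle
- marker: bystander: lime marker pen lying flat, 135 x 18 x 13 mm, long side along its x, origin under its middle
- timer: bystander: white bench timer lying flat, 62 x 62 x 18 mm, origin under its middle

How it is judged:
On the way, in this order (a step that is already met when the one before it is completed fails the run):
1. the power rocker is switched on (value of joint power above 0.38 rad), for 0.1 s.
2. the lid is pushed down until it is latched (value of joint lid below 0.025 rad), for 0.1 s.
3. START is pressed down (value of joint start above 0.003 m), for 0.02 s.
At the end, for the whole second after the job is handed in: The rocker is on (above 0.38 rad), the lid is latched shut (below 0.025 rad), START has been pressed (past 3 mm) and has come up again (below 1 mm), and STOP is up (value of joint power above 0.38 rad and value of joint lid below 0.025 rad and value of joint each of start, stop below 0.001 m); the robot touches nothing.
It fails at once if the lid is shut while the power is off (value of joint power below 0.3 rad and value of joint lid below 0.2 rad).
It fails at once if START is pressed before the power is on and the lid is latched (value of joint start above 0.003 m and (value of joint power below 0.3 rad or value of joint lid above 0.03 rad)).
It fails at once if STOP is pressed (value of joint stop above 0.002 m).
It fails at once if the lid is slammed (swung down faster than 2.5 rad/s) or lifted higher instead of pushed down (above 1.1 rad) ((velocity of joint lid below -2.5 rad/s and value of joint lid above 0.1 rad) or value of joint lid above 1.1 rad).
It fails at once if a bystander is lifted, knocked over or moved by more than 25 mm (distance of any of rack, tube_a, tube_b, bottle, beaker, tipbox, marker, timer from where it was at the start of the episode above 0.025 m or angle between any of bottle, beaker's own z axis and vertical above 0.4 rad).
It also fails if it takes over 54 s, if anything falls off the work surface, if the arm or the gripper's body presses on something with over 40 N, if the wrist force passes 120 N, or if a joint passes its speed limit or range.

## Robot

A 6-joint arm with a two-finger parallel gripper is mounted at the origin on the work surface. World frame = base frame: x ahead of the robot, y to its left, z up, the work surface at z = 0. Lengths are in m, angles in rad, forces in N, time in s.
With the tool pointing down it reaches from about 0.375 to 0.975 m from the base axis. Payload 3.8 kg.
Tool frame: the origin (TCP) lies at the very end of the fingers, on their centre line; the grasp point (between the pads) lies 19 mm behind it; z points along the fingers, y is the line along which they close (so a half turn about z gives the same grasp; the last joint's range is limited). The gripper opens to 85 mm and grips with 20 to 120 N. Pads are 22 mm wide; open, the fingers measure 114 mm over their backs; the gripper's body (76 mm by 85 mm) begins 54 mm behind the grasp point. The pads swing forward as they close: fully open they stand 13 mm farther back than shut.
Start: joints at [1.185, 0.264, 1.604, -0, 1.274, -0.037], TCP at [0.231, 0.634, 0.231] pointing down, gripper open.
Joint ranges: [-2.63, 2.63], [-0.94, 2.18], [0.31, 2.57], [-1.31, 4.45], [0, 2.66], [-2.55, 2.55]. Speed limits (rad/s): [2.57, 2.57, 3.14, 3.14, 3.14, 3.14].

## Interface

Orientations are given as a rotation vector (axis times angle).
In Python, from rig import r gives the robot as it stands.
- The arm moves only by the tool carry_out, never from a script. Its argument "targets" is a list of rows, each an object with "gripper": the gripper command: -1 is fully open, 1 is shut, values between are in proportion; "dp": the shift along the tool's x, y, z in m, a list of three; "yaw": the turn about the tool's z in degrees. In form: [{"gripper": gripper, "dp": [tx, ty, tz], "yaw": yaw}, ...]. A call has 1 to 12 rows; each row is the pose to reach, as a shift and turn from the pose commanded when the call began, along the tool's axes at that moment; what a row does not reach only later rows make up. A row lasts 1/10 s, in which the tool goes at most 50 mm and 8.59 degrees, less where a joint would pass 70% of its speed; a pose out of reach is approached as far as the arm can. A call with a gripper value outside its range is refused whole. The fingers move at their own pace and stop on an object; "grip_force" is the grip in N (left out, the last holds). Time passes only in rows, so rows that repeat a pose let the fingers close. It gives the time, the measured TCP pose, the force, the opening and the grip force at its end, in the units of the state.
- r.get_state(): the state, without advancing time (a new reading comes with each control period).
- r.snapshot(name): name is "scene" or "top"; returns a dict with "color" (384x512x3 uint8, red, green, blue), "fx", "fy", "cx", "cy" (pixels), "k1" (the pictures are not rectified: a ray, as slopes to the right and down, at radius r is drawn at 1 + k1 r^2 times it, then the intrinsics apply), "R" (3x3) and "t" (3): a world point X has camera coordinates R X + t. Camera axes: x right, y down, z forward; pixel columns grow to the right and rows downward; lengths in m; the calibration is good to about 2 mm. A picture is of the moment at which its call begins. There is no depth.
- r.job_done(): hands the job in; it is judged then, once.
Trained networks look in a picture, given as the dict that the camera call returned (one of the last four; its "shot" number tells which), for a name from the list of things; names that differ only in an ending like _2 or _b are one class to them, and where a whole thing is asked for, a point or a joint stands for the part that bears it (a point fixed in the world has none). Each returns a list of dicts, best first, with "conf" (0 to 1); they miss things now and then, are a little off and sometimes report something else, mostly with a low value. They report only what shows in the picture. A call takes as long as a camera call.
- r.look_for(picture, label): "centre" ([column, row] in pixels, amid what is visible of it).
- r.regions_of(picture, label): "pixels" (384x512 bool, what is visible of it) and "centre" ([column, row] in pixels, amid what is visible of it).
- r.tip_of(picture, label): "centre" ([column, row] in pixels: a listed point, or the origin of a listed thing).
The state is a dict: "t": time; "qpos": joint angles; "qvel": joint speeds; "effort": joint torques, N m; "tool_pos": TCP position; "tool_rot": TCP orientation; "force": force on the tool from outside, world axes, zero at the start; "ft_torque": the same for the moment, N m; "finger_gap": opening from 0.0 (shut) to 1.0 (fully open); "grip_force": force on a finger pad.
Only numpy, scipy, OpenCV 4.12 (cv2) and the standard library are available. Lean on these libraries where they do the work, as an engineer would, in place of code of your own. Each camera call takes 0.05 s, during which the arm holds its last target. There are 200 camera calls.

## Working session

There is one attempt and no reset: what is moved stays moved. The work goes in short steps, Python scripts to look and compute and a tool call to move; the robot and the scene stay as the last step left them, time stands still between calls to the robot, and variables do not carry over. Pictures are saved under pics/ and viewed, at most 10 in all, crops included, and the job is handed in when it is done.

Besides the shell and the picture viewer there is one more tool, called after "Call:" by a JSON object that holds its "op" and its "data", one argument or row to a line. carry_out: Moves the arm, as the interface text tells. Its arguments: {"type":"object","properties":{"targets":{"type":"array"},"grip_force":{"type":"number"}},"required":["targets"]}

```bash
mkdir -p pics; ls; cat > h.py <<'E'
import numpy as np, cv2
from scipy.optimize import least_squares
from scipy.spatial.transform import Rotation as Ro
from rig import r
def proj(c,X):
    p=np.atleast_2d(X)@np.array(c['R']).T+np.array(c['t']); u=p[:,:2]/p[:,2:]
    u=u*(1+c['k1']*(u**2).sum(1,keepdims=True))
    return u*[c['fx'],c['fy']]+[c['cx'],c['cy']]
def save(c,n): cv2.imwrite('pics/'+n,cv2.cvtColor(c['color'],cv2.COLOR_RGB2BGR))
E
python3 - <<'E'
from h import *
s=r.get_state(); print({k:np.round(v,3).tolist() for k,v in s.items()})
C=[r.snapshot('scene'),r.snapshot('top')]
for c,n in zip(C,('s','t')):
    save(c,n+'1.png'); print(n,'campos',(-np.array(c['R']).T@np.array(c['t'])).round(3))
    for l in ['panel','power_on','lid_pad','lid_hinge','start_top','stop_top','centrifuge','bottle','beaker','rack','tipbox','marker','timer']:
        print(n,l,[(np.round(d['centre'],1).tolist(),round(d['conf'],2)) for d in r.tip_of(c,l)[:2]])
E
```

```text
pics
{'t': 0.0, 'qpos': [1.185, 0.265, 1.605, -0.0, 1.274, -0.037], 'qvel': [-0.0, 0.0, 0.0, 0.001, -0.001, 0.001], 'effort': [-0.002, -51.511, -36.732, -0.0, 0.013, -0.0], 'tool_pos': [0.23, 0.634, 0.23], 'tool_rot': [-0.545, -3.093, 0.003], 'force': [0.199, 0.398, 0.82], 'ft_torque': [0.004, -0.016, 0.02], 'grip_force': 0.0, 'finger_gap': 0.999}
s campos [0.527 0.692 0.9  ]
s panel [([267.2, 200.6], 0.93), ([226.2, 231.0], 0.62)]
s power_on [([276.5, 223.8], 0.48)]
s lid_pad [([216.9, 163.0], 0.71), ([226.0, 128.3], 0.63)]
s lid_hinge [([180.9, 206.6], 0.91)]
s start_top [([270.5, 191.7], 0.4)]
s stop_top [([267.7, 175.7], 0.46), ([293.0, 352.9], 0.45)]
s centrifuge [([230.2, 230.8], 0.67)]
s bottle [([209.2, 352.1], 0.74), ([315.6, 163.0], 0.31)]
s beaker [([223.5, 131.1], 0.62)]
s rack [([309.1, 351.0], 0.65)]
s tipbox [([277.0, 126.3], 0.91)]
s marker [([273.7, 225.3], 0.5), ([312.6, 162.6], 0.47)]
s timer [([309.2, 352.5], 0.73), ([347.4, 284.3], 0.62)]
t campos [ 0.332 -0.012  1.408]
t panel [([239.1, 198.2], 0.73)]
t power_on [([213.9, 198.0], 0.55), ([135.2, 218.2], 0.19)]
t lid_pad [([229.9, 151.3], 0.75)]
t lid_hinge [([249.7, 196.4], 0.56)]
t start_top [([244.8, 198.1], 0.46)]
t stop_top [([267.8, 194.9], 0.42)]
t centrifuge [([235.6, 167.9], 0.65)]
t bottle [([146.5, 159.6], 0.95)]
t beaker [([360.6, 155.8], 0.83)]
t rack [([139.4, 220.0], 0.67)]
t tipbox [([363.4, 218.9], 0.91)]
t marker [([311.3, 247.9], 0.61)]
t timer [([145.3, 162.3], 0.7), ([185.6, 253.8], 0.63)]
```

```bash
python3 - <<'E'
import cv2,numpy as np
a=cv2.imread('pics/s1.png')[90:290,130:390];b=cv2.imread('pics/t1.png')[90:290,110:410]
cv2.imwrite('pics/a.png',cv2.resize(a,(780,600),interpolation=cv2.INTER_CUBIC));cv2.imwrite('pics/b.png',cv2.resize(b,(798,532),interpolation=cv2.INTER_CUBIC))
E
```

```text
(no output)
```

View pics/a.png

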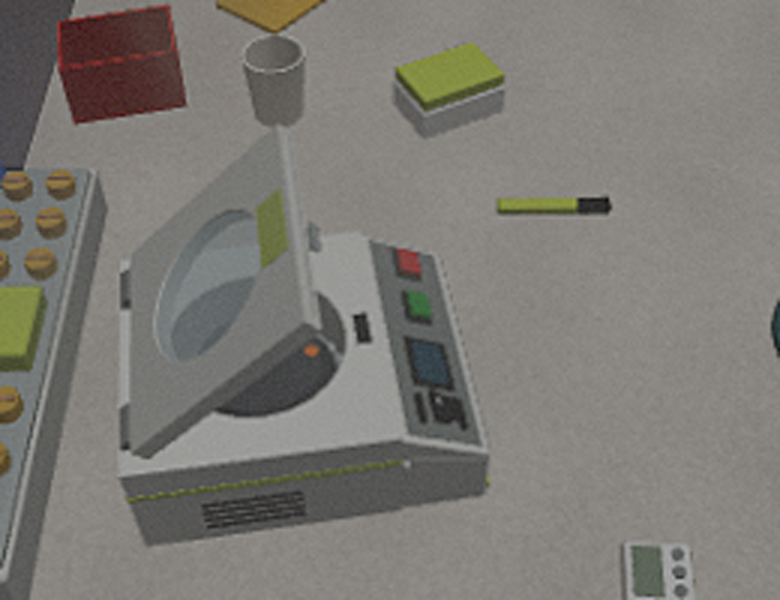

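View pics/b.png

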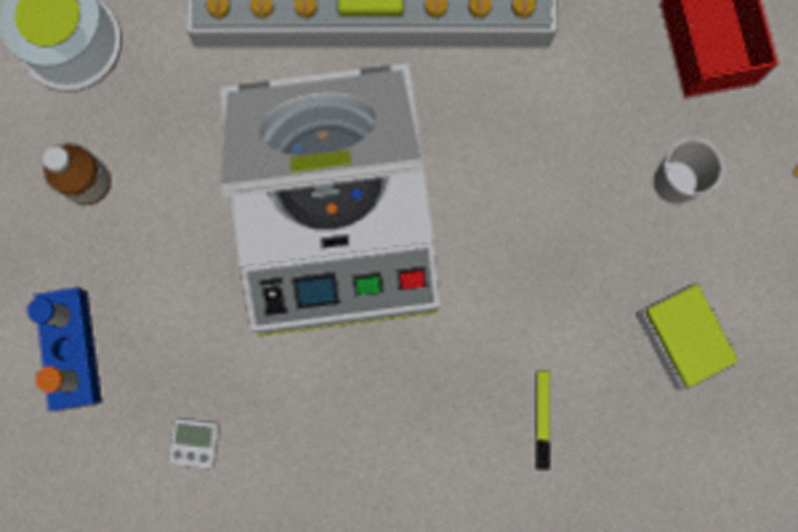

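The lid is about half open, the rocker is off (dot wing up, top-view px ≈ 213,201), START is at ≈ (248,197) and STOP at ≈ (265,195). Next I'll fit the machine pose, using colour centroids for START, STOP and the pad.

```bash
cat > fit.py <<'E'
from h import *
a=.484; U=np.array([np.cos(a),0,np.sin(a)]); N=np.array([-np.sin(a),0,np.cos(a)]); PM=np.array([-.125,0,.106])
def pan(u,y,n): return PM+u*U+n*N+np.array([0,y,0])
def lidp(q,d,y,h): return np.array([.135,y,.140])+d*np.array([-np.cos(q),0,np.sin(q)])+h*np.array([np.sin(q),0,np.cos(q)])
def W(p,X): c,s=np.cos(p[2]),np.sin(p[2]); return np.array([[c,-s,0],[s,c,0],[0,0,1]])@X+np.array([p[0],p[1],0])
def cen(c,near,ch,rad=12):
    im=c['color'].astype(float); yy,xx=np.mgrid[:384,:512]
    R,G,B=im[...,0],im[...,1],im[...,2]
    v={'g':G-np.maximum(R,B),'r':R-np.maximum(G,B),'l':np.minimum(R,G)-B}[ch]
    v=np.where((abs(xx-near[0])<rad)&(abs(yy-near[1])<rad),v,0); v=np.where(v>.5*np.percentile(v[v>0],97) if (v>0).any() else 0,v,0); v=np.where(v>0,1.,0)
    return np.array([(xx*v).sum(),(yy*v).sum()])/v.sum(), int(v.sum())
E
python3 - <<'E'
from fit import *
C=[r.snapshot('scene'),r.snapshot('top')]
near=[dict(g=(269.3,192),r=(266,177.7),l=(220.3,166),d=(272.7,210.7),ro=(276.7,226),c1=(180,271.7),c2=(292.7,252.3)),
      dict(g=(248.3,197.1),r=(264.9,194.9),l=(230.3,150.5),d=(228.8,199))]
obs=[]
for i,c in enumerate(C):
    for k,p in near[i].items():
        w=1
        if k in 'grl':
            q,n=cen(c,p,k,8 if k!='l' else 16); print(i,k,p,q.round(1),n); p=q
        else: w=.4
        obs.append((i,k,np.array(p),w))
M=lambda k,p:{'g':pan(0,-.035,.009),'r':pan(0,-.092,.009),'l':lidp(p[3],.189,0,.011),'d':pan(0,.033,.002),'ro':pan(0,.088,.009),'c1':np.array([.16,.125,0]),'c2':np.array([-.16,.125,0])}[k]
f=lambda p:np.concatenate([w*(proj(C[i],W(p,M(k,p)))[0]-z) for i,k,z,w in obs])
s=least_squares(f,[.65,.05,.1,.8],loss='soft_l1'); p=s.x; print(p.round(4),'fx',C[0]['fx'],C[1]['fx'])
for (i,k,z,w) in obs: print(i,k,(proj(C[i],W(p,M(k,p)))[0]-z).round(2))
for n,X in dict(power_on=pan(.013*np.cos(.44),.088,.0165),start=pan(0,-.035,.01),pad=lidp(p[3],.189,0,.011)).items(): print(n,W(p,X).round(4))
np.save('p.npy',p)
for i,c in enumerate(C):
    im=cv2.resize(c['color'][90:290,120:320],(600,600),interpolation=cv2.INTER_CUBIC)[...,::-1].copy()
    L=[pan(.013*np.cos(.44),.088,.0165),pan(0,-.035,.01),pan(0,-.092,.01),lidp(p[3],.189,0,.011),lidp(p[3],.21,.115,.009),lidp(p[3],.21,-.115,.009),np.array([-.16,.125,0]),np.array([-.16,-.125,0]),pan(.02,.125,0),lidp(0,0,.115,0),lidp(0,0,-.115,0)]
    for X in L:
        q=(proj(c,W(p,X))[0]-[120,90]+.5)*3; cv2.circle(im,tuple(int(v) for v in q),3,(255,0,255),1)
    cv2.imwrite(f'pics/o{i}.png',im)
im=np.hstack([cv2.resize(cv2.imread(f'pics/o{i}.png'),(400,400)) for i in (0,1)]);cv2.imwrite('pics/o.png',im)
E
```

```text
0 g (269.3, 192) [269.3 190.9] 50
0 r (266, 177.7) [265.8 176.5] 45
0 l (220.3, 166) [220.  165.6] 186
1 g (248.3, 197.1) [248.1 196.9] 53
1 r (264.9, 194.9) [264.5 194.7] 52
1 l (230.3, 150.5) [230.2 150.1] 122
[0.6107 0.0736 0.1407 0.7354] fx 358.5120593294103 380.4185102935907
0 g [ 0.11 -0.29]
0 r [ 0.08 -0.15]
0 l [-0.02  0.13]
0 d [ 0.05 -0.13]
0 ro [ 1.23 -0.81]
0 c1 [-2.84  2.39]
0 c2 [-2.75  4.9 ]
1 g [0.26 0.21]
1 r [0.31 0.1 ]
1 l [-0.19 -0.03]
1 d [-0.12  0.07]
power_on [0.4773 0.1435 0.1261]
start [0.4872 0.0207 0.1149]
pad [0.6129 0.0739 0.2749]
```

View pics/o.png

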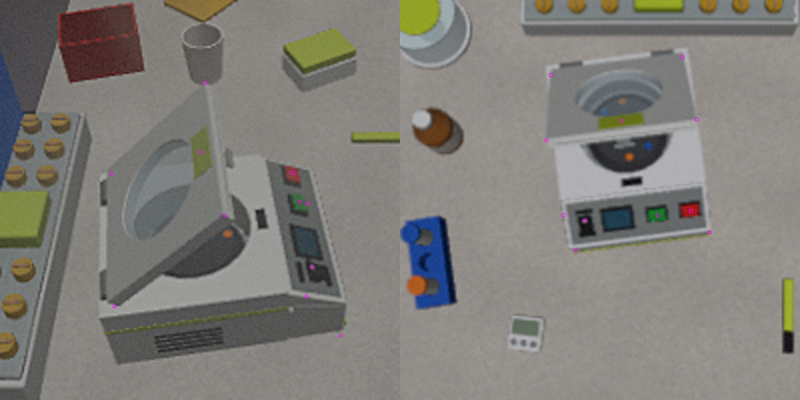

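The fit is good: machine at (0.611, 0.074), yaw 0.141, lid open 0.735 rad. The overlay circles sit on the keys, pad and lid corners in both views. The interface keeps the tool vertical, so I'll shut the fingers and press with their far edge.

```bash
cat > goal.py <<'E'
from fit import *
p=np.load('p.npy')
def go(*Ms):   # machine tip positions (m) -> dp rows from the present pose
    s=r.get_state(); R=Ro.from_rotvec(s['tool_rot']).as_matrix()
    ty=np.arctan2(R[1,1],R[0,1]); d=(p[2]+np.pi/2-ty+np.pi/2)%np.pi-np.pi/2
    c,sn=np.cos(p[2]),np.sin(p[2]); w=np.array(s['tool_pos'])-[p[0],p[1],0]
    print('t',round(s['t'],2),'tip machine',np.round([c*w[0]+sn*w[1],-sn*w[0]+c*w[1],w[2]],4),'F',np.round(s['force'],1),'gap',round(s['finger_gap'],2),'yaw',np.round(-np.degrees(d),1))
    for M in Ms: print(M,'dp',np.round(R.T@(W(p,np.array(M))-s['tool_pos']),4).tolist())
E
python3 -c "
from goal import *
go((-.130,.088,.2),(-.130,.088,.14))"
```

```text
t 1.5 tip machine [-0.2976  0.6085  0.2313] F [ 0.4 -0.   1. ] gap 1.0 yaw -28.0
(-0.13, 0.088, 0.2) dp [-0.3927, -0.3806, 0.0313]
(-0.13, 0.088, 0.14) dp [-0.3927, -0.3806, 0.0913]
```

Call:
{"op": "carry_out", "data": {
  "targets": [
    {"gripper":1,"dp":[-0.033,-0.032,0],"yaw":-4},
    {"gripper":1,"dp":[-0.066,-0.064,0],"yaw":-8},
    {"gripper":1,"dp":[-0.1,-0.096,0],"yaw":-12},
    {"gripper":1,"dp":[-0.133,-0.128,0],"yaw":-16},
    {"gripper":1,"dp":[-0.166,-0.16,0],"yaw":-20},
    {"gripper":1,"dp":[-0.2,-0.192,0],"yaw":-24},
    {"gripper":1,"dp":[-0.233,-0.224,0],"yaw":-28},
    {"gripper":1,"dp":[-0.266,-0.256,0],"yaw":-28},
    {"gripper":1,"dp":[-0.3,-0.288,0],"yaw":-28},
    {"gripper":1,"dp":[-0.333,-0.32,0],"yaw":-28},
    {"gripper":1,"dp":[-0.366,-0.355,0.015],"yaw":-28},
    {"gripper":1,"dp":[-0.393,-0.381,0.031],"yaw":-28}
  ]
}}

```text
t: 2.7
tool_pos: [0.4713, 0.1398, 0.2012]
tool_rot: [-0.218, 3.131, 0.0]
force: [-0.4, 0.6, 0.7]
finger_gap: 0.001
grip_force: 0.0
```

```bash
python3 -c "
from goal import *
go((-.130,.088,.14),(-.130,.088,.12))
c=r.snapshot('scene');im=cv2.resize(c['color'][90:290,130:390],(780,600),interpolation=cv2.INTER_CUBIC)[...,::-1];cv2.imwrite('pics/c.png',im)"
```

```text
t 2.7 tip machine [-0.1288  0.0851  0.2012] F [-0.4  0.6  0.7] gap 0.0 yaw -0.1
(-0.13, 0.088, 0.14) dp [0.0014, 0.0029, 0.0612]
(-0.13, 0.088, 0.12) dp [0.0015, 0.0029, 0.0812]
```

View pics/c.png

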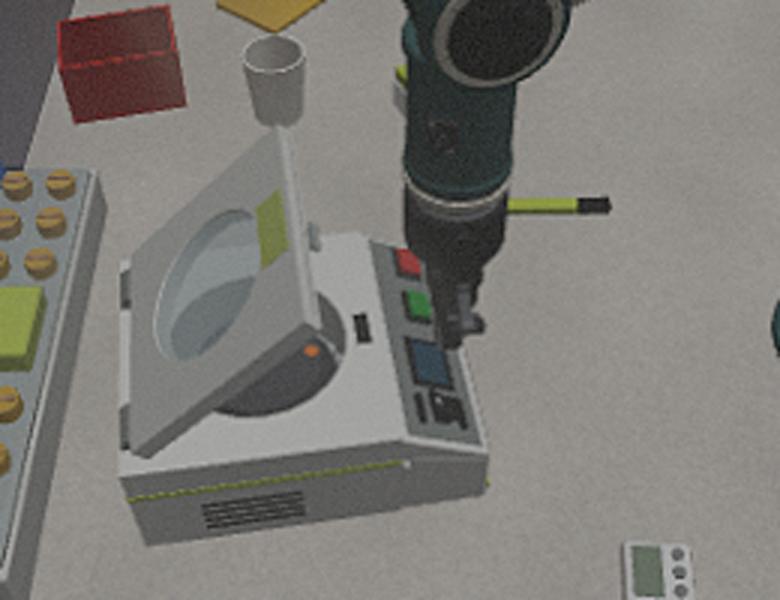

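The shut fingers hang above the panel, well clear of the raised lid, and the rocker shows its dot wing up at crop (440,405). Next I lower them.

Call:
{"op": "carry_out", "data": {
  "targets": [
    {"gripper":1,"dp":[0,0,0.03],"yaw":0},
    {"gripper":1,"dp":[0,0,0.06],"yaw":0},
    {"gripper":1,"dp":[0,0,0.062],"yaw":0}
  ]
}}

```text
t: 3.05
tool_pos: [0.4664, 0.141, 0.1344]
tool_rot: [0.218, -3.126, 0.002]
force: [-0.4, 0.4, 0.5]
finger_gap: -0.005
grip_force: 0.0
```

```bash
python3 -c "
from goal import *
go((-.130,.088,.14),(-.130,.088,.119))"
```

```text
t 3.05 tip machine [-0.1334  0.087   0.1344] F [-0.4  0.4  0.5] gap -0.0 yaw -0.1
(-0.13, 0.088, 0.14) dp [-0.0033, 0.001, -0.0056]
(-0.13, 0.088, 0.119) dp [-0.0035, 0.0011, 0.0154]
```

Call:
{"op": "carry_out", "data": {
  "targets": [
    {"gripper":1,"dp":[-0.001,0,0],"yaw":0},
    {"gripper":1,"dp":[-0.001,0,0.007],"yaw":0},
    {"gripper":1,"dp":[-0.001,0,0.014],"yaw":0},
    {"gripper":1,"dp":[-0.001,0,0.018],"yaw":0},
    {"gripper":1,"dp":[-0.001,0,0.018],"yaw":0}
  ]
}}

```text
t: 3.55
tool_pos: [0.4706, 0.1422, 0.1201]
tool_rot: [0.22, -3.133, 0.0]
force: [-1.0, 0.7, -0.2]
finger_gap: 0.0
grip_force: 0.0
```

```bash
python3 -c "
from goal import *
go((-.130,.088,.118))"
```

```text
t 3.55 tip machine [-0.1291  0.0876  0.1201] F [-1.   0.7 -0.2] gap 0.0 yaw -0.0
(-0.13, 0.088, 0.118) dp [0.0009, 0.0004, 0.0021]
```

Call:
{"op": "carry_out", "data": {
  "targets": [
    {"gripper":1,"dp":[0,0,0.0015],"yaw":0},
    {"gripper":1,"dp":[0,0,0.003],"yaw":0},
    {"gripper":1,"dp":[0,0,0.003],"yaw":0}
  ]
}}

```text
t: 3.85
tool_pos: [0.4711, 0.1423, 0.1193]
tool_rot: [-0.22, 3.134, 0.0]
force: [-5.2, -0.6, 11.0]
finger_gap: -0.002
grip_force: 6.4
```

Call:
{"op": "carry_out", "data": {
  "targets": [
    {"gripper":1,"dp":[0,0,-0.04],"yaw":0},
    {"gripper":1,"dp":[0,-0.04,-0.09],"yaw":0},
    {"gripper":1,"dp":[0.02,-0.08,-0.13],"yaw":0},
    {"gripper":1,"dp":[0.02,-0.08,-0.18],"yaw":0},
    {"gripper":1,"dp":[0.02,-0.08,-0.22],"yaw":0},
    {"gripper":1,"dp":[0.02,-0.08,-0.22],"yaw":0}
  ]
}}

```text
t: 4.45
tool_pos: [0.4652, 0.0596, 0.3453]
tool_rot: [-0.217, 3.121, -0.0]
force: [-0.0, -0.6, 0.2]
finger_gap: -0.003
grip_force: 0.0
```

```bash
python3 -c "
from goal import *
q=p[3]
P=lambda q,dx,dz:tuple(np.round(lidp(q,.189,0,.011)+[dx,0,dz],4))
go(P(q,.011,.05),P(q,.011,.01))
for a in (.7,.6,.5,.4,.3,.2,.1,.04,0): print(a,P(a,.011,0))
c=r.snapshot('scene');im=cv2.resize(c['color'][90:290,130:390],(780,600),interpolation=cv2.INTER_CUBIC)[...,::-1];cv2.imwrite('pics/d.png',im)"
```

```text
t 4.45 tip machine [-0.1461  0.0065  0.3453] F [-0.  -0.6  0.2] gap -0.0 yaw -0.1
(np.float64(0.0132), np.float64(0.0), np.float64(0.3249)) dp [-0.159, -0.0062, 0.0224]
(np.float64(0.0132), np.float64(0.0), np.float64(0.2849)) dp [-0.1585, -0.0061, 0.0624]
0.7 (np.float64(0.0085), np.float64(0.0), np.float64(0.2702))
0.6 (np.float64(-0.0038), np.float64(0.0), np.float64(0.2558))
0.5 (np.float64(-0.0146), np.float64(0.0), np.float64(0.2403))
0.4 (np.float64(-0.0238), np.float64(0.0), np.float64(0.2237))
0.3 (np.float64(-0.0313), np.float64(0.0), np.float64(0.2064))
0.2 (np.float64(-0.037), np.float64(0.0), np.float64(0.1883))
0.1 (np.float64(-0.041), np.float64(0.0), np.float64(0.1698))
0.04 (np.float64(-0.0424), np.float64(0.0), np.float64(0.1585))
0 (np.float64(-0.043), np.float64(0.0), np.float64(0.151))
```

View pics/d.png

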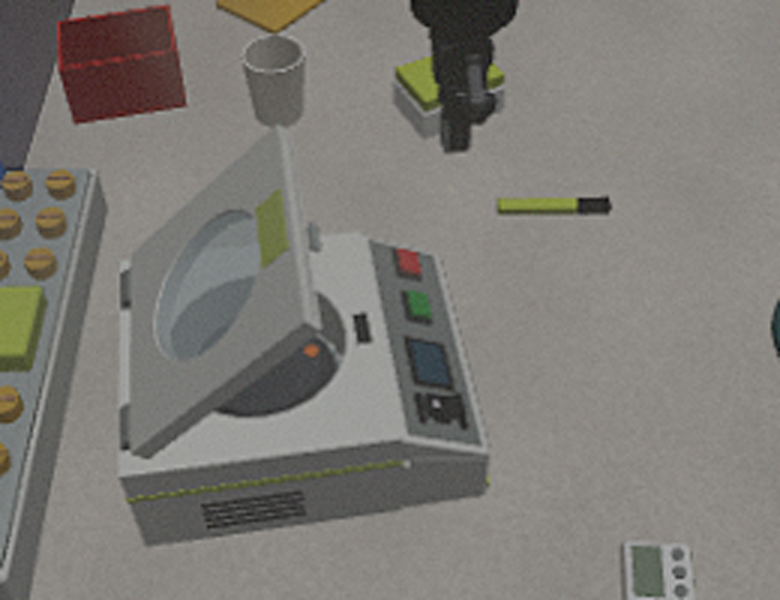

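The rocker now lies in its ON state (white dot at crop ≈ 437,405), and the lid hasn't moved. Next I move over the lid pad.

Call:
{"op": "carry_out", "data": {
  "targets": [
    {"gripper":1,"dp":[-0.04,-0.006,0],"yaw":0},
    {"gripper":1,"dp":[-0.08,-0.006,0],"yaw":0},
    {"gripper":1,"dp":[-0.12,-0.006,0],"yaw":0},
    {"gripper":1,"dp":[-0.155,-0.006,0.01],"yaw":0},
    {"gripper":1,"dp":[-0.159,-0.006,0.03],"yaw":0},
    {"gripper":1,"dp":[-0.159,-0.006,0.05],"yaw":0},
    {"gripper":1,"dp":[-0.159,-0.006,0.05],"yaw":0},
    {"gripper":1,"dp":[-0.159,-0.006,0.05],"yaw":0}
  ]
}}

```text
t: 5.3
tool_pos: [0.6195, 0.0765, 0.2855]
tool_rot: [0.22, -3.13, 0.0]
force: [-0.7, -0.3, 0.1]
finger_gap: 0.001
grip_force: 0.0
```

```bash
python3 -c "
from goal import *
P=lambda q,dx,dz:tuple(np.round(lidp(q,.189,0,.011)+[dx,0,dz],4).tolist())
go(*[P(a,.011,0) for a in (.73,.65,.55,.45,.35,.25,.15,.08,.04,0)])"
```

```text
t 5.3 tip machine [0.0091 0.0017 0.2855] F [-0.7 -0.3  0.1] gap 0.0 yaw -0.0
(0.0125, 0.0, 0.2742) dp [-0.0034, -0.0017, 0.0113]
(0.0022, 0.0, 0.2631) dp [0.0068, -0.0017, 0.0224]
(-0.0094, 0.0, 0.2482) dp [0.0184, -0.0017, 0.0373]
(-0.0194, 0.0, 0.2321) dp [0.0283, -0.0017, 0.0535]
(-0.0278, 0.0, 0.2151) dp [0.0367, -0.0017, 0.0705]
(-0.0344, 0.0, 0.1974) dp [0.0432, -0.0017, 0.0882]
(-0.0392, 0.0, 0.1791) dp [0.0479, -0.0017, 0.1065]
(-0.0415, 0.0, 0.1661) dp [0.0502, -0.0017, 0.1196]
(-0.0424, 0.0, 0.1585) dp [0.0511, -0.0017, 0.1272]
(-0.043, 0.0, 0.151) dp [0.0516, -0.0017, 0.1347]
```

Call:
{"op": "carry_out", "data": {
  "targets": [
    {"gripper":1,"dp":[-0.002,0,0.006],"yaw":0},
    {"gripper":1,"dp":[-0.001,-0.001,0.012],"yaw":0},
    {"gripper":1,"dp":[0.003,-0.001,0.017],"yaw":0},
    {"gripper":1,"dp":[0.007,-0.001,0.023],"yaw":0},
    {"gripper":1,"dp":[0.013,-0.001,0.03],"yaw":0},
    {"gripper":1,"dp":[0.018,-0.001,0.038],"yaw":0},
    {"gripper":1,"dp":[0.023,-0.001,0.046],"yaw":0},
    {"gripper":1,"dp":[0.028,-0.001,0.054],"yaw":0}
  ]
}}

```text
t: 6.1
tool_pos: [0.5922, 0.0714, 0.2326]
tool_rot: [0.22, -3.134, -0.0]
force: [-0.1, -0.5, 1.4]
finger_gap: 0.003
grip_force: 0.8
```

```bash
python3 -c "
from goal import *
P=lambda q,dx,dz:tuple(np.round(lidp(q,.189,0,.011)+[dx,0,dz],4).tolist())
go(*[P(a,.011,0) for a in (.45,.4,.35,.3,.25,.2,.15,.1,.08,.04,0)])
c=r.snapshot('scene');im=cv2.resize(c['color'][90:290,130:390],(780,600),interpolation=cv2.INTER_CUBIC)[...,::-1];cv2.imwrite('pics/e.png',im)"
```

```text
t 6.1 tip machine [-0.0187  0.0004  0.2326] F [-0.1 -0.5  1.4] gap 0.0 yaw -0.0
(-0.0194, 0.0, 0.2321) dp [0.0007, -0.0004, 0.0005]
(-0.0238, 0.0, 0.2237) dp [0.0051, -0.0005, 0.0089]
(-0.0278, 0.0, 0.2151) dp [0.0091, -0.0005, 0.0175]
(-0.0313, 0.0, 0.2064) dp [0.0126, -0.0005, 0.0262]
(-0.0344, 0.0, 0.1974) dp [0.0157, -0.0005, 0.0352]
(-0.037, 0.0, 0.1883) dp [0.0183, -0.0005, 0.0443]
(-0.0392, 0.0, 0.1791) dp [0.0205, -0.0005, 0.0535]
(-0.041, 0.0, 0.1698) dp [0.0223, -0.0005, 0.0628]
(-0.0415, 0.0, 0.1661) dp [0.0228, -0.0005, 0.0665]
(-0.0424, 0.0, 0.1585) dp [0.0237, -0.0005, 0.0741]
(-0.043, 0.0, 0.151) dp [0.0243, -0.0005, 0.0816]
```

View pics/e.png

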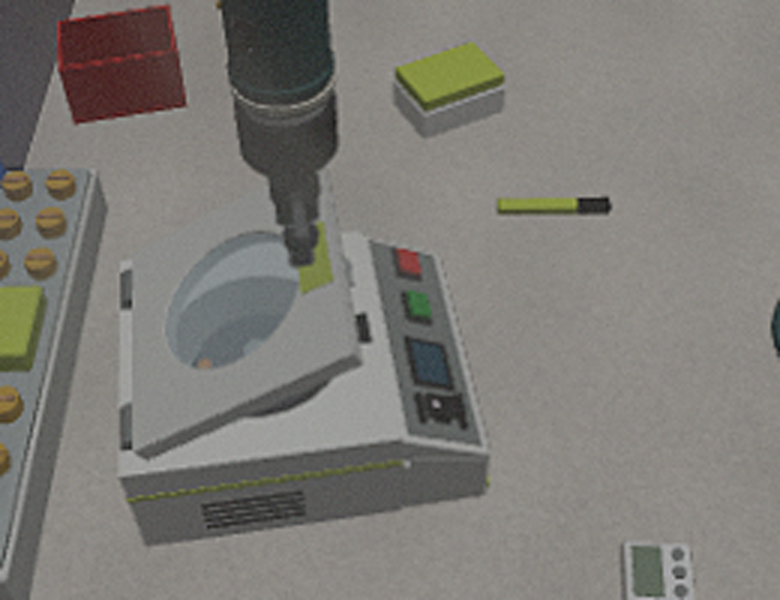

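The lid is about half way down and the fingertip rests on the pad's back half, at crop ≈ (300,260). I'll keep following the arc.

Call:
{"op": "carry_out", "data": {
  "targets": [
    {"gripper":1,"dp":[0.006,0,0.009],"yaw":0},
    {"gripper":1,"dp":[0.011,0,0.018],"yaw":0},
    {"gripper":1,"dp":[0.015,0,0.027],"yaw":0},
    {"gripper":1,"dp":[0.019,0,0.036],"yaw":0},
    {"gripper":1,"dp":[0.022,0,0.045],"yaw":0},
    {"gripper":1,"dp":[0.024,0,0.053],"yaw":0},
    {"gripper":1,"dp":[0.026,0,0.061],"yaw":0},
    {"gripper":1,"dp":[0.027,0,0.067],"yaw":0},
    {"gripper":1,"dp":[0.028,0,0.073],"yaw":0},
    {"gripper":1,"dp":[0.029,0,0.078],"yaw":0},
    {"gripper":1,"dp":[0.029,0,0.082],"yaw":0},
    {"gripper":1,"dp":[0.029,0,0.082],"yaw":0}
  ]
}}

```text
t: 7.35
tool_pos: [0.5631, 0.0673, 0.1504]
tool_rot: [0.219, -3.131, 0.0]
force: [-0.7, -1.0, 1.6]
finger_gap: 0.001
grip_force: 0.7
```

```bash
python3 -c "
from goal import *
go((-.048,0,.149))"
```

```text
t 7.35 tip machine [-0.048   0.0004  0.1504] F [-0.7 -1.   1.6] gap 0.0 yaw -0.0
(-0.048, 0, 0.149) dp [0.0, -0.0004, 0.0014]
```

Call:
{"op": "carry_out", "data": {
  "targets": [
    {"gripper":1,"dp":[0,0,0.001],"yaw":0},
    {"gripper":1,"dp":[0,0,0.002],"yaw":0},
    {"gripper":1,"dp":[0,0,0.002],"yaw":0}
  ]
}}

```text
t: 7.65
tool_pos: [0.5632, 0.0673, 0.15]
tool_rot: [0.22, -3.132, 0.0]
force: [-4.8, -1.8, 8.6]
finger_gap: -0.002
grip_force: 4.2
```

Call:
{"op": "carry_out", "data": {
  "targets": [
    {"gripper":1,"dp":[0,0,-0.02],"yaw":0},
    {"gripper":1,"dp":[0,0,-0.06],"yaw":0},
    {"gripper":1,"dp":[0.03,-0.02,-0.08],"yaw":0},
    {"gripper":1,"dp":[0.07,-0.035,-0.08],"yaw":0},
    {"gripper":1,"dp":[0.09,-0.035,-0.06],"yaw":0},
    {"gripper":1,"dp":[0.09,-0.035,-0.06],"yaw":0},
    {"gripper":1,"dp":[0.09,-0.035,-0.06],"yaw":0}
  ]
}}

```text
t: 8.35
tool_pos: [0.4796, 0.0202, 0.2088]
tool_rot: [0.219, -3.133, -0.0]
force: [1.1, -0.0, -0.8]
finger_gap: -0.003
grip_force: 0.0
```

```bash
python3 -c "
from goal import *
go((-.1376,-.035,.125),(-.1376,-.035,.112))
c=r.snapshot('scene');im=cv2.resize(c['color'][90:290,130:390],(780,600),interpolation=cv2.INTER_CUBIC)[...,::-1];cv2.imwrite('pics/f.png',im)
c=r.snapshot('top');near=cen(c,(228,172),'l',16);print(near,proj(c,W(p,lidp(0,.189,0,.011))),proj(c,W(p,lidp(0.1,.189,0,.011))))"
```

```text
t 8.35 tip machine [-0.1373 -0.0344  0.2088] F [ 1.1 -0.  -0.8] gap -0.0 yaw -0.1
(-0.1376, -0.035, 0.125) dp [0.0002, -0.0006, 0.0838]
(-0.1376, -0.035, 0.112) dp [0.0002, -0.0006, 0.0968]
(array([215.5, 171.5]), 2) [[234.74028714 175.1687264 ]] [[234.32220392 173.56193636]]
```

View pics/f.png

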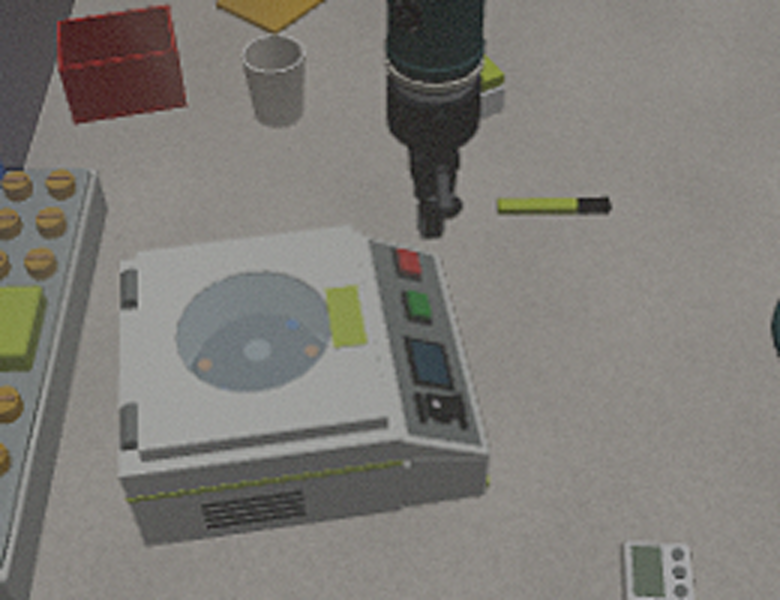

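The lid lies flat with the fingers gone, with the pad at crop ≈ (346,316), so it's latched. Next is START; I'll check the lid angle from the pad in the same step.

Call:
{"op": "carry_out", "data": {
  "targets": [
    {"gripper":1,"dp":[0,0,0.03],"yaw":0},
    {"gripper":1,"dp":[0,-0.001,0.06],"yaw":0},
    {"gripper":1,"dp":[0,-0.001,0.085],"yaw":0},
    {"gripper":1,"dp":[0,-0.001,0.088],"yaw":0},
    {"gripper":1,"dp":[0,-0.001,0.088],"yaw":0}
  ]
}}

```text
t: 8.95
tool_pos: [0.4806, 0.0195, 0.1211]
tool_rot: [0.22, -3.133, -0.0]
force: [-0.2, -0.2, 0.7]
finger_gap: -0.003
grip_force: 0.0
```

```bash
python3 -c "
from goal import *
go((-.1376,-.035,.112))
c=r.snapshot('scene');print(cen(c,(245,195),'l',14),[proj(c,W(p,lidp(a,.189,0,.011))).round(1) for a in (0,.05)])"
```

```text
t 8.95 tip machine [-0.1364 -0.0353  0.1211] F [-0.2 -0.2  0.7] gap -0.0 yaw -0.0
(-0.1376, -0.035, 0.112) dp [0.0012, 0.0003, 0.0091]
(array([244.72596154, 194.98076923]), 208) [array([[244.7, 195.1]]), array([[244.3, 192.9]])]
```

The pad reads lid = 0. Pressing START.

Call:
{"op": "carry_out", "data": {
  "targets": [
    {"gripper":1,"dp":[0.001,0,0.003],"yaw":0},
    {"gripper":1,"dp":[0.001,0,0.006],"yaw":0},
    {"gripper":1,"dp":[0.001,0,0.008],"yaw":0},
    {"gripper":1,"dp":[0.001,0,0.0095],"yaw":0},
    {"gripper":1,"dp":[0.001,0,0.0095],"yaw":0}
  ]
}}

```text
t: 9.5
tool_pos: [0.4798, 0.0191, 0.1125]
tool_rot: [-0.219, 3.132, -0.0]
force: [1.0, -0.0, 3.0]
finger_gap: 0.003
grip_force: 1.3
```

Call:
{"op": "carry_out", "data": {
  "targets": [
    {"gripper":1,"dp":[0,0,0.001],"yaw":0},
    {"gripper":1,"dp":[0,0,0.002],"yaw":0},
    {"gripper":1,"dp":[0,0,0.003],"yaw":0},
    {"gripper":1,"dp":[0,0,0.003],"yaw":0}
  ]
}}

```text
t: 9.9
tool_pos: [0.4799, 0.019, 0.1094]
tool_rot: [-0.219, 3.132, -0.0]
force: [-0.0, 0.6, 5.1]
finger_gap: -0.001
grip_force: 2.3
```

Call:
{"op": "carry_out", "data": {
  "targets": [
    {"gripper":1,"dp":[0,0,0.001],"yaw":0},
    {"gripper":1,"dp":[0,0,0.002],"yaw":0},
    {"gripper":1,"dp":[0,0,0.002],"yaw":0}
  ]
}}

```text
t: 10.2
tool_pos: [0.4802, 0.019, 0.1087]
tool_rot: [-0.219, 3.132, -0.0]
force: [-2.0, 0.3, 12.4]
finger_gap: 0.005
grip_force: 6.3
```

Call:
{"op": "carry_out", "data": {
  "targets": [
    {"gripper":1,"dp":[0,0,-0.03],"yaw":0},
    {"gripper":1,"dp":[0.01,0,-0.07],"yaw":0},
    {"gripper":1,"dp":[0.02,0,-0.11],"yaw":0},
    {"gripper":1,"dp":[0.02,0,-0.15],"yaw":0},
    {"gripper":1,"dp":[0.02,0,-0.17],"yaw":0},
    {"gripper":1,"dp":[0.02,0,-0.17],"yaw":0},
    {"gripper":1,"dp":[0.02,0,-0.17],"yaw":0}
  ]
}}

```text
t: 10.9
tool_pos: [0.4586, 0.0162, 0.2758]
tool_rot: [0.219, -3.133, -0.0]
force: [0.0, 0.1, -1.1]
finger_gap: -0.002
grip_force: 0.0
```

```bash
python3 -c "
from goal import *
go()
c=r.snapshot('scene');print(cen(c,(245,195),'l',14));im=cv2.resize(c['color'][90:290,130:390],(780,600),interpolation=cv2.INTER_CUBIC)[...,::-1];cv2.imwrite('pics/g.png',im)"
```

```text
t 10.9 tip machine [-0.1586 -0.0354  0.2758] F [ 0.   0.1 -1.1] gap -0.0 yaw -0.0
(array([244.67619048, 194.98571429]), 210)
```

View pics/g.png

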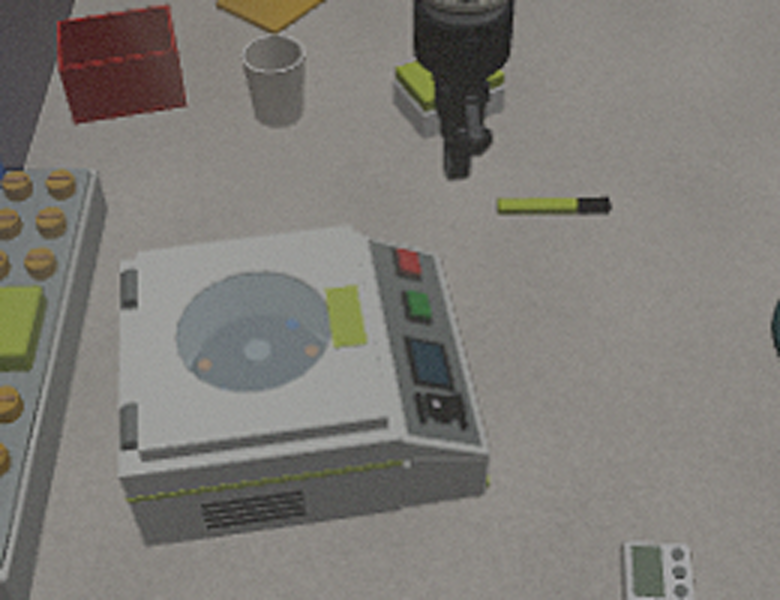

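START went down to its stop (12 N) and is up again at crop (418,306). The rocker is on, the lid is latched and the fingers are clear, so I'm handing in.

```bash
python3 -c "
from rig import r
print(r.job_done())"
```

```text
the job is handed in; nothing more can be done
None
```

The job is handed in (no verdict came back): I switched the rocker on, pushed the lid down until it latched, then pressed START to its stop and saw it come back up; I left STOP alone and finished with the fingers clear, about 11 s in on the robot's clock.

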